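Load the descaler caddy and open its safety cap

ROBOT

A 6-joint arm with a two-finger parallel gripper is mounted at the origin on the work surface. World frame = base frame: x ahead of the robot, y to its left, z up, the work surface at z = 0. Lengths are in m, angles in rad, forces in N, time in s.
With the tool pointing down it reaches from about 0.325 to 0.85 m from the base axis. Payload 15.5 kg.
Tool frame: the origin (TCP) lies midway between the tips of the shut fingers; the grasp point (between the pads) lies 19 mm behind it; z points along the fingers, y is the line along which they close (so a half turn about z gives the same grasp; the last joint's range is limited). The gripper opens to 91 mm and grips with 3 to 60 N. Pads are 32 mm wide; open, the fingers measure 118 mm over their backs; the gripper's body (76 mm by 178 mm) begins 60 mm behind the grasp point.
Start: joints at [-1.198, 0.494, 1.345, -0, 1.302, -0.096], TCP at [0.282, -0.558, 0.181] pointing down, gripper open.
Joint ranges: [-2.91, 2.91], [-0.82, 2.16], [0.22, 2.67], [-1.22, 4.37], [0.12, 2.79], [-3.08, 3.08]. Speed limits (rad/s): [1.89, 1.89, 2.57, 3.01, 3.01, 3.01].

INTERFACE

Orientations are given as a 3x3 rotation matrix whose columns are the frame's x, y, z axes.
In Python, from cell import monitor, viewer, ticket gives the robot as it stands.
- The arm moves only by the tool move_arm, never from a script. Its argument "targets" is a list of rows, each a list of 6 numbers: the shift along the world's x, y, z scaled (see below), then the turn, a rotation vector about the world's x, y, z scaled (see below). In form: [[dx, dy, dz, ax, ay, az], ...]. A call has 1 to 8 rows; each row is the pose to reach, as a shift and turn from the pose commanded when the call began; what a row does not reach only later rows make up. The controller multiplies each number of a shift by 30 cm and each number of a turn by 30 degrees. A row lasts 1/12 s, in which the tool goes at most 41.7 mm and 7.16 degrees, less where a joint would pass 70% of its speed; a pose out of reach is approached as far as the arm can. A call with a number of a shift or a turn outside -1 to 1 is refused whole. A call with a gripper value outside its range is refused whole. "gripper" is the closure, from -1 (fully open) to 1 (shut), set as the call begins (left out, the last holds). The fingers move at their own pace and stop on an object; "squeeze" is the grip in N (left out, the last holds). Time passes only in rows, so rows that repeat a pose let the fingers close. It gives the time, the measured TCP pose, the force, the opening and the grip force at its end, in the units of the state.
- monitor.read_state(): the state, without advancing time (a new reading comes with each control period).
- viewer.grab_frame(name): name is "scene" or "top"; returns a dict with "pixels" (400x640x3 uint8, red, green, blue), "K" (3x3 intrinsics, pixels), "rvec" (rotation vector, rad) and "tvec" (3), from world to camera coordinates, as OpenCV has them. Camera axes: x right, y down, z forward; pixel columns grow to the right and rows downward; lengths in m; the calibration is good to about 2 mm. A picture is of the moment at which its call begins. There is no depth.
- ticket.hand_in(): hands the job in; it is judged then, once.
The state is a dict: "time_s": time; "q": joint angles; "qd": joint speeds; "joint_torque": joint torques, N m; "eef_pos": TCP position; "tcp_rot": TCP orientation; "force": force on the tool from outside, world axes, zero at the start; "torque": the same for the moment, N m; "grip_width": opening from 0.0 (shut) to 1.0 (fully open); "finger_force": force on a finger pad.
Only numpy, scipy, OpenCV 4.12 (cv2) and the standard library are available. Lean on these libraries where they do the work, as an engineer would, in place of code of your own. Each camera call takes 0.05 s, during which the arm holds its last target. There are 200 camera calls.

TASK

Get the cleaning caddy ready for the hob: stand the square descaler bottle and the tall scouring tin upright in the caddy's two free cells, one in each, with the cap still on the bottle. Then, with the bottle in its cell (which keeps it from turning), press the safety cap down, twist it anticlockwise until it comes free, lift it off, and finish holding the cap level in the gripper, straight above the bottle and at least 5 cm clear of its mouth. Leave everything else where it is and keep the bottle upright all along.

Things in the scene. Friction and masses are not known exactly. Their poses are not given: they have to be found in the camera images.
- caddy: Fixed pale wooden caddy, open on top, 142 x 142 mm outside, walls 46 mm high and 6 mm thick, inner cross dividers about 40 mm high, floor 6 mm thick; 2 x 2 square cells, each 62 x 62 mm inside, cell centres 34 mm from the caddy's centre along its x and y. Origin: centre of its underside; x and y along its walls. The cells at (+x, +y) and (-x, -y) are free; the other two hold low things.
- cell_a (a point): Centre of the floor of the free cell at (+x, +y) of the caddy, 6 mm above the worktop; axes as the caddy.
- cell_b (a point): Centre of the floor of the free cell at (-x, -y) of the caddy, 6 mm above the worktop; axes as the caddy.
- bottle: Square grey plastic descaler bottle, body 54 x 54 mm and 82 mm to the shoulder, then a round neck (31 mm) with its mouth at 107 mm; 0.17 to 0.35 kg. Stands loose. Origin: centre of its underside, z up, x and y square to its sides. With the cap on it is 120 mm tall. In a cell (62 mm) it can turn about 9 degrees either way before its corners catch.
- cap: Round ribbed white push-and-turn safety cap, 54 mm across, 28 mm high, 30 g, on the bottle's neck. Origin: centre of its lower rim, 92 mm above the bottle's underside (10 mm above its shoulder) while locked; z up. Three lugs hold it: locked, it neither turns more than a few degrees nor lifts, and the bottle can be carried by it.
- cap_top (a point): Centre of the cap's flat top. To open: press down at least 4.5 mm against a spring (4 N at rest, about 11 N there; bottoms at 7 mm, about 14 N) and, kept down, turn anticlockwise seen from above by 40 to 80 degrees relative to the bottle; then it lifts straight off. Turning stops at about 85 degrees; clockwise never opens it.
- tin: Round bare-metal scouring tin with a paper band, 50 mm across, 88 mm tall, 0.14 to 0.28 kg. Stands loose. Origin: centre of its underside, z up.
- tub: Bystander: low round metal tub, 46 mm across, 34 mm tall, loose in the caddy's (+x, -y) cell. Origin: centre of its underside.
- stone: Bystander: terracotta-coloured cleaning stone, 42 x 42 x 32 mm, loose in the caddy's (-x, +y) cell. Origin: centre of its underside.
- spice_a: Bystander: spice jar, 40 mm across, 85 mm tall, steel lid. Origin: centre of its underside.
- spice_b: Bystander: spice jar, 40 mm across, 85 mm tall, steel lid. Origin: centre of its underside.
- mug: Bystander: white mug, 76 mm across, 90 mm tall, handle at +y. Origin: centre of its underside.
- ramekin: Bystander: small white bowl, 80 mm across, 42 mm tall. Origin: centre of its underside.
- mill: Bystander: dark wooden pepper mill, 54 mm across, 140 mm tall. Origin: centre of its underside.
- timer: Bystander: round steel kitchen timer, 68 mm across, 34 mm tall. Origin: centre of its underside.
There are look-alikes about, which are no part of the job. What is shaped like the cap but yellow is not meant.

How it is judged:
On the way:
1. bottle and tin stand upright on the floors of the two free cells, one in each, the cap still on the bottle (((horizontal distance between bottle and cell_a below 0.012 m and height (world z) of each of bottle, tin below 0.012 m and angle between each of bottle, tin's own z axis and vertical below 0.12 rad and horizontal distance between tin and cell_b below 0.012 m) or (horizontal distance between bottle and cell_b below 0.012 m and height (world z) of each of bottle, tin below 0.012 m and angle between each of bottle, tin's own z axis and vertical below 0.12 rad and horizontal distance between tin and cell_a below 0.012 m)) and z of cap in the frame of bottle below 0.1 m and horizontal distance between cap and bottle below 0.01 m), for 0.2 s.
At the end, for the whole second after the job is handed in: Bottle and tin upright on the floors of the two free cells, one each (within 12 mm of centre, 0.12 rad), still, untouched by fingers; the fingers hold the cap still, rim 40 mm or more above the mouth, within 50 mm of the bottle's axis, tilt under 0.3 rad, clear of the bottle (((horizontal distance between bottle and cell_a below 0.012 m and height (world z) of each of bottle, tin below 0.012 m and angle between each of bottle, tin's own z axis and vertical below 0.12 rad and horizontal distance between tin and cell_b below 0.012 m) or (horizontal distance between bottle and cell_b below 0.012 m and height (world z) of each of bottle, tin below 0.012 m and angle between each of bottle, tin's own z axis and vertical below 0.12 rad and horizontal distance between tin and cell_a below 0.012 m)) and z of cap in the frame of bottle above 0.147 m and horizontal distance between cap and bottle below 0.05 m and angle between cap's own z axis and vertical below 0.3 rad and contact force between the fingers and cap above 1 N and contact force between each of cap, the fingers and bottle below 0.1 N and linear speed of cap below 0.03 m/s and linear speed of each of bottle, tin below 0.02 m/s and contact force between the fingers and tin below 0.1 N); the arm keeps its last pose, push and grip.
It fails at once if a bystander is shifted by more than 30 mm (distance of any of tub, stone, spice_a, spice_b, mug, ramekin, mill, timer from where it was at the start of the episode above 0.03 m).
It fails at once if the bottle is tipped by more than 0.6 rad (angle between bottle's own z axis and vertical above 0.6 rad).
It also fails if it takes over 56 s, if anything falls off the work surface, if the arm or the gripper's body presses on something with over 40 N, if the wrist force passes 120 N, or if a joint passes its speed limit or range.

## Working session

There is one attempt and no reset: what is moved stays moved. The work goes in short steps, Python scripts to look and compute and a tool call to move; the robot and the scene stay as the last step left them, time stands still between calls to the robot, and variables do not carry over. Pictures are saved under pics/ and viewed, at most 10 in all, crops included, and the job is handed in when it is done.

Besides the shell and the picture viewer there is one more tool, called after ">>>" as name(argument=value, ...), one argument or row to a line, values as JSON. move_arm: Moves the arm, as the interface text tells. Its arguments: {"type":"object","properties":{"targets":{"type":"array"},"gripper":{"type":"number"},"squeeze":{"type":"number"}},"required":["targets"]}

```bash
mkdir -p pics; python3 - <<'E'
from cell import monitor, viewer
import cv2,pickle
D={}
for n in("scene","top"):
    f=viewer.grab_frame(n);D[n]=f
    cv2.imwrite(f"pics/{n}0.png",f["pixels"][:,:,::-1]);print(n,f["K"],f["rvec"],f["tvec"])
pickle.dump(D,open("f0.pkl","wb"))
print(monitor.read_state())
E
```

```text
scene [[371.22409835   0.         323.14685743]
 [  0.         371.22409835 197.87598914]
 [  0.           0.           1.        ]] [ 1.60574032  1.75988905 -0.87707436] [ 0.07687558 -0.24976741  1.67808278]
top [[510.25366517   0.         321.04008668]
 [  0.         510.25366517 199.07927231]
 [  0.           0.           1.        ]] [ 2.1825799  -2.20328217  0.04919346] [-0.01693536  0.57197292  1.59578866]
{'time_s': 0.1, 'q': array([-1.19747754e+00,  4.94135566e-01,  1.34605450e+00, -1.66350768e-05,
        1.30248914e+00, -9.55065386e-02]), 'qd': array([-0.00093273, -0.0008903 , -0.00154106,  0.00097023,  0.00050662,
        0.00026019]), 'joint_torque': array([ 1.55963295e-03, -8.80239058e+01, -3.82547379e+01,  7.08646188e-02,
        4.82177781e-02, -2.56999397e-05]), 'eef_pos': array([ 0.28225787, -0.55722094,  0.18009385]), 'tcp_rot': array([[ 8.92097688e-01,  4.51842390e-01, -4.11210424e-04],
       [ 4.51842569e-01, -8.92097126e-01,  1.00586658e-03],
       [ 8.76535230e-05, -1.08313363e-03, -9.99999410e-01]]), 'force': array([-0.46680697, -0.33609514, -0.16784559]), 'torque': array([0.05218614, 0.01113669, 0.00468   ]), 'finger_force': 0.0, 'grip_width': 1.0019990036268782}
```

View pics/scene0.png

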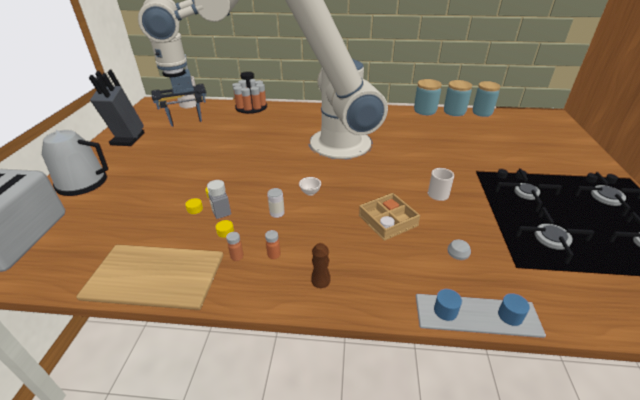

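View pics/top0.png

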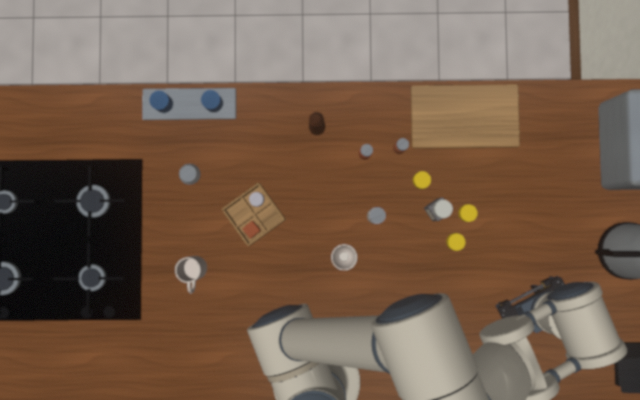

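The scene view shows the white-capped bottle at (218,200), a tin with a paper band at (276,203), the caddy at (389,215) and the mill at (320,265). In the top view these are the bottle at (440,209), the tin at (377,215) and the caddy at (253,214). Candidates for the cap: the white one on the bottle at top (440,209), and yellow ones at (422,180), (468,213) and (456,242). White fits, because yellow is ruled out. Next I make one enlarged crop sheet and take measurements.

```bash
cat > h.py <<'E'
import numpy as np,cv2,pickle
def cam(f):
    R=cv2.Rodrigues(np.array(f["rvec"]))[0];t=np.array(f["tvec"]).ravel();return np.array(f["K"]),R,t
def ray(f,p):
    K,R,t=cam(f);d=R.T@np.linalg.inv(K)@np.array([p[0],p[1],1.]);return -R.T@t,d
def onz(f,p,z):
    o,d=ray(f,p);return o+d*(z-o[2])/d[2]
def tri(f,p,g,q):
    A=[];b=[]
    for F,P in((f,p),(g,q)):
        o,d=ray(F,P);d=d/np.linalg.norm(d);M=np.eye(3)-np.outer(d,d);A.append(M);b.append(M@o)
    X,r,_,_=np.linalg.lstsq(np.vstack(A),np.hstack(b),rcond=None);return X,float(np.sqrt(r.sum()))
def proj(f,X):
    K,R,t=cam(f);return cv2.projectPoints(np.array(X,float).reshape(-1,1,3),R,t,K,None)[0].reshape(-1,2)
E
python3 - <<'E'
from h import *
D=pickle.load(open("f0.pkl","rb"))
S=D["scene"]["pixels"][:,:,::-1];T=D["top"]["pixels"][:,:,::-1]
def c(I,x,y,w,h,k):return cv2.resize(I[y:y+h,x:x+w],(w*k,h*k),interpolation=cv2.INTER_CUBIC)
a=np.hstack([c(T,355,185,65,50,6),c(T,420,185,65,50,6)])[:, :780]
b=np.hstack([c(S,190,175,65,48,6),c(S,250,175,65,48,6)])[:, :780]
cv2.imwrite("pics/crop1.png",np.vstack([a,b]))
cv2.imwrite("pics/crop2.png",np.hstack([c(T,215,175,78,78,5),c(S,350,185,78,78,5)]))
E
```

```text
(no output)
```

View pics/crop1.png

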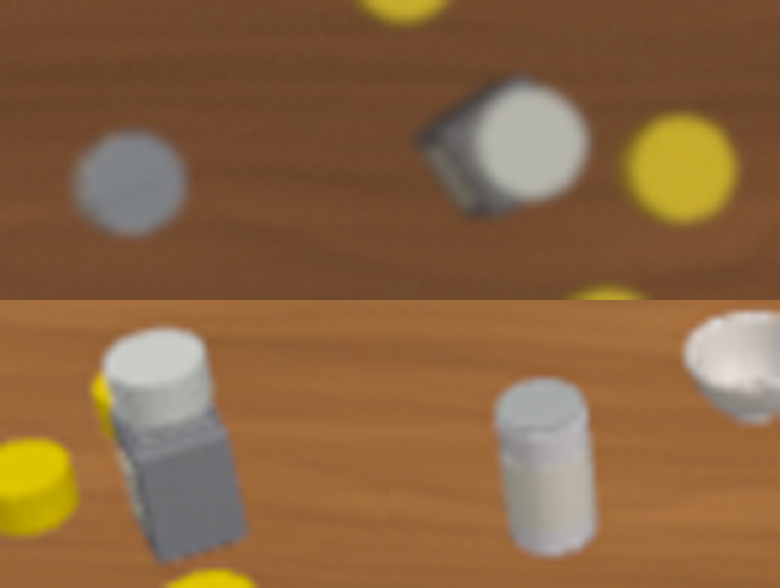

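View pics/crop2.png

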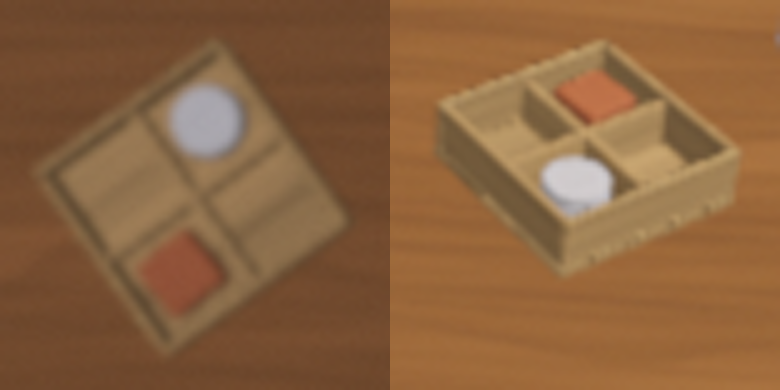

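The enlarged crops confirm it: the white ribbed cap, top view about (443,209), sits on the grey square bottle, and the yellow discs are loose on the worktop. The tin's top disc is at about (377,216). The caddy's white tub and terracotta stone are in diagonal cells, and the other two cells are free.

```bash
python3 - <<'E'
from h import *
np.set_printoptions(precision=4,suppress=True)
D=pickle.load(open("f0.pkl","rb"));S,T=D["scene"],D["top"]
def disc(f,box,test):
    x,y,w,h=box;I=cv2.cvtColor(f["pixels"][y:y+h,x:x+w],cv2.COLOR_RGB2HSV).astype(int);m=test(I).astype(np.uint8)
    n,l,s,c=cv2.connectedComponentsWithStats(m);i=1+s[1:,4].argmax()
    ct=max(cv2.findContours((l==i).astype(np.uint8),0,1)[0],key=len)
    return c[i]+[x,y],s[i],cv2.fitEllipse(ct)
capT=disc(T,(425,190,35,35),lambda I:(I[...,2]>150)&(I[...,1]<40))
tinT=disc(T,(355,190,45,50),lambda I:(I[...,1]<70)&(I[...,2]>90))
capS=disc(S,(200,170,35,40),lambda I:(I[...,2]>192)&(I[...,1]<30))
tinS=disc(S,(262,180,30,40),lambda I:(I[...,1]<45)&(I[...,2]<190)&(I[...,2]>120))
for n,v in(("capT",capT),("tinT",tinT),("capS",capS),("tinS",tinS)):print(n,v)
print("hand cap",tri(T,(443.7,208.8),S,(215.8,184.5)),"tin",tri(T,(376.7,215.7),S,(275.2,192.5)))
print("auto cap",tri(T,capT[0],S,capS[0]),"tin",tri(T,tinT[0],S,tinS[0]))
print("onz cap",onz(T,capT[0],.12),onz(S,(215.8,184.5),.12),"tin",onz(T,tinT[0],.088),onz(S,(275.2,192.5),.088))
ct=[np.array(p)/5+[215,175] for p in((213,40),(35,172),(168,355),(350,222))]
cs=[np.array(((p[0]-390)/5+350,p[1]/5+185)) for p in((567,245),(740,150),(603,42),(437,103))]
# far(+x) corner in top <-> near scene viewer; left in top(+y) <-> right in scene
Xs=[]
for a,b in zip(ct,cs):
    X,r=tri(T,a,S,b);Xs.append(X);print("caddy",X,r,onz(T,a,.046),onz(S,b,.046))
Xs=np.array([ (onz(T,a,.046)+onz(S,b,.046))/2 for a,b in zip(ct,cs)]);print("c",Xs.mean(0),[np.linalg.norm(Xs[i]-Xs[i-1]) for i in range(4)])
for i in range(4):
    d=Xs[i]-Xs[i-1];print("yaw mod90",np.degrees(np.arctan2(d[1],d[0]))%90)
tub=onz(T,np.array((207,121))/5+[215,175],.04);st=onz(T,np.array((180,272))/5+[215,175],.038);print("tub",tub,"stone",st)
p=lambda u,v:(u/6+190,(v-300)/6+175)
e=[onz(S,p(163,560),0),onz(S,p(245,530),0),onz(S,p(133,450),.082),onz(S,p(224,424),.082)]
t=lambda u,v:((u-390)/6+420,v/6+185)
e+=[onz(T,t(420,138),.0),onz(T,t(475,212),.0)]
for i in(0,2,4):
    d=e[i+1]-e[i];print("bottle edge",e[i],e[i+1],np.linalg.norm(d),np.degrees(np.arctan2(d[1],d[0]))%90)
for n,q in(("y1",(422,180)),("y2",(468.5,213)),("y3",(456.5,242))):print(n,onz(T,q,.028))
for n,q,z in(("sp",(366,150),.085),("sp",(402,145),.085),("mill",(317,119),.14),("ram",(344,257),.042),("mug",(190,266),.09)):print(n,onz(T,q,z))
E
```

```text
capT (array([443.0966, 208.416 ]), array([ 10,  10,  18,  18, 238], dtype=int32), ((18.111812591552734, 18.41111183166504), (16.396642684936523, 16.790325164794922), 175.87545776367188))
tinT (array([376.2691, 215.0683]), array([ 12,  17,  19,  17, 249], dtype=int32), ((21.256656646728516, 25.06102180480957), (16.19735336303711, 17.758434295654297), 73.74485778808594))
capS (array([215.11, 184.43]), array([  8,  11,  15,   8, 100], dtype=int32), ((15.148148536682129, 14.43892765045166), (7.1240081787109375, 15.0329008102417), 82.06851196289062))
tinS (array([275.6649, 202.1518]), array([  6,   8,  16,  29, 382], dtype=int32), ((13.645236015319824, 22.0914249420166), (14.674774169921875, 31.475139617919922), 174.03050231933594))
hand cap (array([ 0.5336, -0.3808,  0.1209]), 0.0034931033837315145) tin (array([ 0.5163, -0.1886,  0.0878]), 0.0013253157083746362)
auto cap (array([ 0.5352, -0.3805,  0.1222]), 0.0010240977138449509) tin (array([ 0.5188, -0.1906,  0.049 ]), 0.0023760749690241137)
onz cap [ 0.5355 -0.3817  0.12  ] [ 0.5325 -0.3787  0.12  ] tin [ 0.5184 -0.1882  0.088 ] [ 0.51
[... 567 characters left out ...]
mod90 33.940388975711
yaw mod90 38.82349766663751
yaw mod90 36.1955217947567
yaw mod90 35.112559251451664
tub [0.572  0.1784 0.04  ] stone [0.4785 0.1957 0.038 ]
bottle edge [ 0.5627 -0.3862  0.    ] [ 0.5326 -0.3475  0.    ] 0.04899767887841956 37.92014826773976
bottle edge [ 0.567  -0.3865  0.082 ] [ 0.5397 -0.3441  0.082 ] 0.05035330661286507 32.78736002539122
bottle edge [ 0.541  -0.3523  0.    ] [ 0.5016 -0.3806  0.    ] 0.04851726957731767 35.65890972545864
y1 [ 0.6279 -0.3391  0.028 ]
y2 [ 0.5232 -0.482   0.028 ]
y3 [ 0.4334 -0.4426  0.028 ]
sp [ 0.7158 -0.1604  0.085 ]
sp [ 0.73   -0.2696  0.085 ]
mill [ 0.8007 -0.0134  0.14  ]
ram [ 0.3909 -0.0916  0.042 ]
mug [0.3712 0.3712 0.09  ]
```

Checks: the cap top triangulates to 0.121 m (0.120 stated), the tin top to 0.088 m, and the caddy rim to about 0.045 m. Caddy centre is (0.525, 0.189) with yaw about 36°, and the bottle's yaw is about 35.5° (mod 90), so no net turn is needed. cell_a is about (0.5325, 0.2365) and cell_b about (0.5175, 0.1415). The tin goes into cell_b first. The bottle then goes into cell_a, carried by its cap.

>>> move_arm(
  targets=[
    [0.66,0.84,0,0,0,0],
    [0.66,0.84,0,0,0,0],
    [0.66,0.84,0,0,0,0],
    [0.66,0.84,0,0,0,0],
    [0.66,0.84,0,0,0,0],
    [0.66,0.84,0,0,0,0],
    [0.66,0.84,0,0,0,0],
    [0.66,0.84,0,0,0,0],
  ],
  gripper=-1,
  squeeze=25,
)

```text
time_s: 0.77
eef_pos: [0.4818, -0.3025, 0.1805]
tcp_rot: [[0.892, 0.453, -0.0], [0.453, -0.892, 0.001], [0.0, -0.001, -1.0]]
force: [0.7, 0.2, -0.3]
grip_width: 1.001
finger_force: 0.0
```

>>> move_arm(
  targets=[
    [0.123,0.393,0,0,0,0],
    [0.123,0.393,0,0,0,0],
    [0.123,0.393,0,0,0,0],
    [0.123,0.393,0,0,0,0],
    [0.123,0.393,-0.14,0,0,0],
    [0.123,0.393,-0.28,0,0,0],
    [0.123,0.393,-0.42,0,0,0],
    [0.123,0.393,-0.42,0,0,0],
  ],
)

```text
time_s: 1.43
eef_pos: [0.5132, -0.1856, 0.0485]
tcp_rot: [[0.892, 0.452, -0.009], [0.452, -0.892, 0.004], [-0.006, -0.008, -1.0]]
force: [-2.8, 0.8, -0.9]
grip_width: 1.005
finger_force: 0.0
```

>>> move_arm(
  targets=[
    [0,0,0,0,0,0],
    [0,0,0,0,0,0],
    [0,0,0,0,0,0],
    [0,0,0,0,0,0],
    [0,0,0,0,0,0],
    [0,0,0,0,0,0],
    [0,0,0,0,0,0],
    [0,0,0,0,0,0],
  ],
  gripper=1,
)

```text
time_s: 2.1
eef_pos: [0.5174, -0.1877, 0.055]
tcp_rot: [[0.892, 0.452, 0.0], [0.452, -0.892, -0.0], [0.0, 0.0, -1.0]]
force: [0.3, -1.9, 5.6]
grip_width: 0.447
finger_force: 2.7
```

>>> move_arm(
  targets=[
    [0,0,0,0,0,0],
    [0,0,0,0,0,0],
    [0,0,0,0,0,0],
    [0,0,0,0,0,0],
  ],
)

```text
time_s: 2.43
eef_pos: [0.522, -0.1913, 0.0577]
tcp_rot: [[0.892, 0.452, 0.009], [0.452, -0.892, -0.007], [0.005, 0.01, -1.0]]
force: [3.9, -15.4, 40.6]
grip_width: 0.159
finger_force: 20.2
```

```bash
python3 - <<'E'
from h import *
from cell import viewer
o=[]
for n in("scene","top"):
    f=viewer.grab_frame(n);u,v=proj(f,[.517,-.188,.08])[0].astype(int);I=f["pixels"][:,:,::-1]
    o.append(cv2.resize(I[v-50:v+50,u-65:u+65],(390,300),interpolation=cv2.INTER_CUBIC))
cv2.imwrite("pics/g1.png",np.hstack(o))
E
```

```text
(no output)
```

View pics/g1.png

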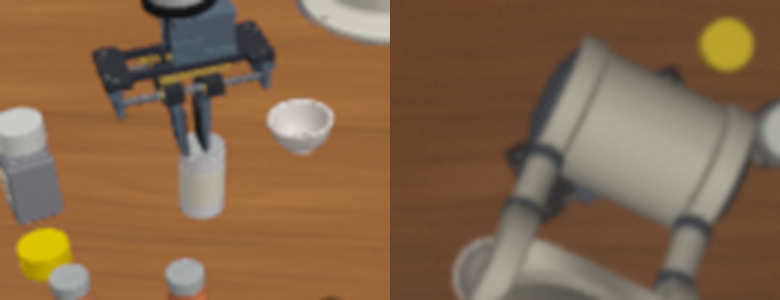

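```bash
python3 - <<'E'
from h import *
from cell import viewer,monitor
s=monitor.read_state();p=s["eef_pos"];R=s["tcp_rot"];print(s["q"],p,s["force"],s["torque"],s["grip_width"],s["finger_force"])
f=viewer.grab_frame("scene");I=f["pixels"][:,:,::-1].copy()
u,v=proj(f,[.517,-.188,.08])[0].astype(int)
J=cv2.resize(I[v-40:v+50,u-60:u+60],None,fx=6,fy=6,interpolation=cv2.INTER_CUBIC)
def mk(X,c):
    a=(proj(f,X)[0]-[u-60,v-40]+.5)*6;cv2.circle(J,tuple(a.astype(int)),4,c,-1)
mk(p,(0,0,255));mk(p-.06*R[:,2],(0,255,255))
for sg in(-1,1):
    mk(p+sg*R[:,1]*.007,(255,0,0))
    mk(p-.06*R[:,2]+sg*R[:,1]*.007,(255,0,255))
cv2.imwrite("pics/g2.png",J)
E
```

```text
[-0.45770587  0.54410073  1.66085089 -0.00250569  0.92247765  0.64542107] [ 0.52315725 -0.19212522  0.05856254] [  5.4320647  -18.43485601  50.58623324] [-3.70549040e+00 -1.02810301e+00 -1.40670883e-03] 0.0689841945718704 25.36915567216056
```

View pics/g2.png

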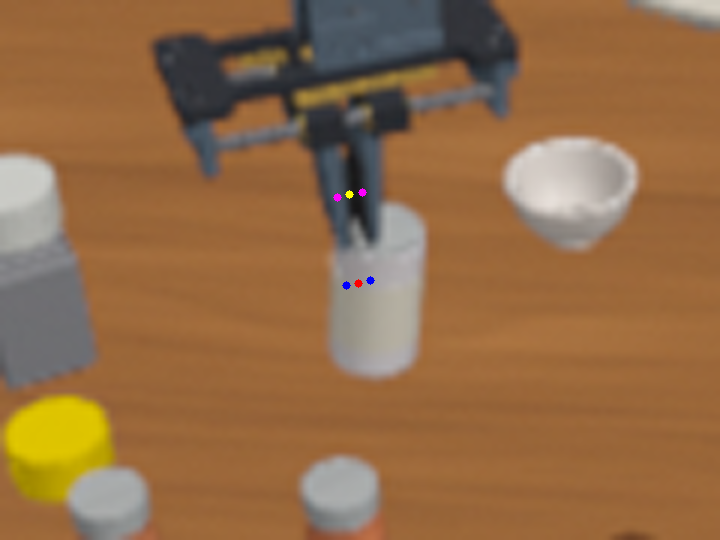

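The picture shows the shut fingers' tips over the tin's top, not around its sides. I lift clear and compare the reported tip position with the camera.

>>> move_arm(
  targets=[
    [0,0,0.1,0,0,0],
    [0,0,0.2,0,0,0],
    [0,0,0.3,0,0,0],
    [0,0,0.3,0,0,0],
    [0,0,0.3,0,0,0],
  ],
)

```text
time_s: 3.0
eef_pos: [0.5182, -0.1881, 0.1462]
tcp_rot: [[0.892, 0.452, 0.003], [0.452, -0.892, -0.001], [0.002, 0.003, -1.0]]
force: [0.2, -1.1, -0.4]
grip_width: 0.008
finger_force: 0.0
```

```bash
python3 - <<'E'
from h import *
from cell import viewer,monitor
s=monitor.read_state();p=s["eef_pos"];R=s["tcp_rot"];print(s["time_s"],p,s["force"],s["grip_width"],s["finger_force"])
o=[]
for n in("scene","top"):
    f=viewer.grab_frame(n);I=f["pixels"][:,:,::-1].copy()
    u,v=proj(f,[.517,-.188,.09])[0].astype(int)
    J=cv2.resize(I[v-60:v+40,u-32:u+32],None,fx=6,fy=6,interpolation=cv2.INTER_CUBIC)
    def mk(X,c):
        a=(proj(f,X)[0]-[u-32,v-60]+.5)*6;cv2.circle(J,tuple(a.astype(int)),3,c,-1)
    mk(p,(0,0,255));mk(p-.06*R[:,2],(0,255,255));mk(p-.079*R[:,2],(0,255,0))
    o.append(J)
cv2.imwrite("pics/g3.png",np.hstack(o))
E
```

```text
3.0 [ 0.51822824 -0.18812894  0.14616616] [ 0.22973483 -1.06454743 -0.38110386] 0.008213139687892213 0.0
```

View pics/g3.png

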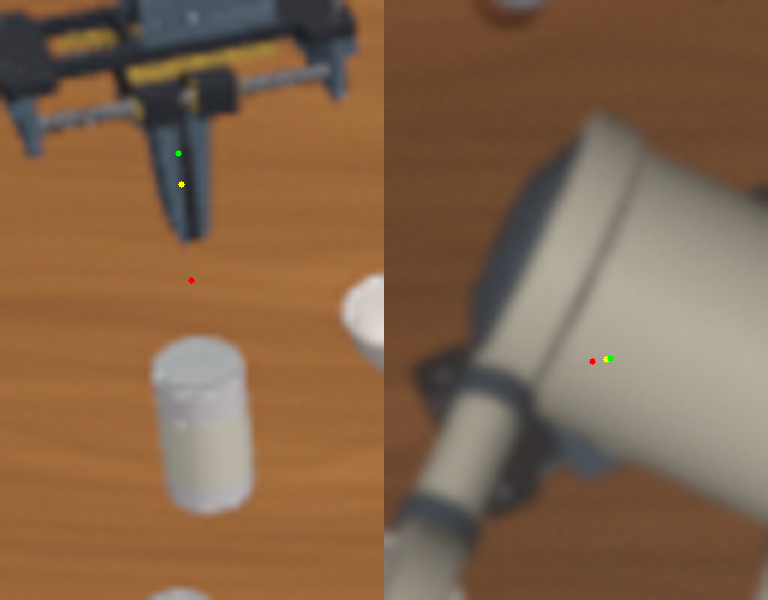

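```bash
python3 - <<'E'
from h import *
from cell import viewer,monitor
np.set_printoptions(precision=4,suppress=True)
f=pickle.load(open("f0.pkl","rb"))["scene"]
u,v=proj(f,[.517,-.188,.08])[0].astype(int)
for px in((358,240),(360,247)):
  print("press",onz(f,np.array(px)/6-.5+[u-60,v-40],.088)-[.5232,-.1921,.0586])
u,v=proj(f,[.517,-.188,.09])[0].astype(int)
for px in((191,238),(192,243)):
 for dz in(.025,.0275,.03):
  print("air",dz,onz(f,np.array(px)/6-.5+[u-32,v-60],.1462+dz)-[.5182,-.1881,.1462])
# tin now, scene top ellipse centre (200,363)
X=onz(f,np.array((199,362))/6-.5+[u-32,v-60],.088);print("tin",X)
# same method on start picture
print("tin0",onz(f,(275.2-.5,192.5-.5),.088))
E
```

```text
press [-0.0009  0.0022  0.0294]
press [0.0053 0.0046 0.0294]
air 0.025 [-0.0034  0.0012  0.025 ]
air 0.0275 [0.0003 0.0022 0.0275]
air 0.03 [0.0041 0.0032 0.03  ]
air 0.025 [0.0013 0.0027 0.025 ]
air 0.0275 [0.005  0.0037 0.0275]
air 0.03 [0.0088 0.0047 0.03  ]
tin [ 0.513  -0.1901  0.088 ]
tin0 [ 0.5139 -0.1898  0.088 ]
```

The tips are about 28 mm higher than reported, with no clear sideways bias beyond the scene camera's own 3 mm. The tin has barely moved. I apply true z = reported + 0.028 from here on and grip again.

>>> move_arm(
  targets=[
    [0,0,0,0,0,0],
    [0,0,0,0,0,0],
    [0,0,0,0,0,0],
    [0,0,0,0,0,0],
    [0,0,0,0,0,0],
    [0,0,0,0,0,0],
    [0,0,0,0,0,0],
    [0,0,0,0,0,0],
  ],
  gripper=-1,
)

```text
time_s: 3.77
eef_pos: [0.5173, -0.1877, 0.1446]
tcp_rot: [[0.892, 0.452, -0.0], [0.452, -0.892, 0.0], [-0.0, -0.0, -1.0]]
force: [0.1, -0.4, 0.3]
grip_width: 0.556
finger_force: 0.0
```

>>> move_arm(
  targets=[
    [0,0,0,0,0,0],
    [0,0,0,0,0,0],
    [0,0,0,0,0,0],
    [0,0,0,0,0,0],
    [0,0,0,0,0,0],
    [0,0,0,0,0,0],
  ],
)

```text
time_s: 4.27
eef_pos: [0.5173, -0.1877, 0.1446]
tcp_rot: [[0.892, 0.452, 0.0], [0.452, -0.892, -0.0], [0.0, 0.0, -1.0]]
force: [0.8, -0.2, 0.5]
grip_width: 0.985
finger_force: 0.0
```

>>> move_arm(
  targets=[
    [-0.003,-0.003,-0.1,0,0,0],
    [-0.003,-0.003,-0.2,0,0,0],
    [-0.003,-0.003,-0.28,0,0,0],
    [-0.003,-0.003,-0.34,0,0,0],
    [-0.003,-0.003,-0.39,0,0,0],
    [-0.003,-0.003,-0.39,0,0,0],
    [-0.003,-0.003,-0.39,0,0,0],
  ],
)

```text
time_s: 4.85
eef_pos: [0.5161, -0.1884, 0.0274]
tcp_rot: [[0.892, 0.452, -0.001], [0.452, -0.892, 0.001], [-0.001, -0.001, -1.0]]
force: [0.2, 0.0, 0.3]
grip_width: 0.998
finger_force: 0.0
```

>>> move_arm(
  targets=[
    [0,0,0,0,0,0],
    [0,0,0,0,0,0],
    [0,0,0,0,0,0],
    [0,0,0,0,0,0],
    [0,0,0,0,0,0],
    [0,0,0,0,0,0],
    [0,0,0,0,0,0],
    [0,0,0,0,0,0],
  ],
  gripper=1,
)

```text
time_s: 5.52
eef_pos: [0.5165, -0.1886, 0.0278]
tcp_rot: [[0.892, 0.452, 0.0], [0.452, -0.892, -0.0], [0.0, 0.0, -1.0]]
force: [-0.1, -0.3, 3.0]
grip_width: 0.542
finger_force: 25.0
```

The tin is gripped at 49 mm with 25 N. I lift it, and refine the caddy's rim from masks.

>>> move_arm(
  targets=[
    [0,0,0.1,0,0,0],
    [0,0,0.2,0,0,0],
    [0,0,0.27,0,0,0],
    [0,0.12,0.27,0,0,0],
    [0,0.24,0.27,0,0,0],
    [0,0.36,0.27,0,0,0],
    [0,0.4,0.27,0,0,0],
    [0,0.4,0.27,0,0,0],
  ],
)

```text
time_s: 6.18
eef_pos: [0.5158, -0.0658, 0.1085]
tcp_rot: [[0.891, 0.454, -0.001], [0.454, -0.891, 0.001], [-0.0, -0.001, -1.0]]
force: [-0.6, 0.1, -2.2]
grip_width: 0.546
finger_force: 25.0
```

```bash
python3 - <<'E'
from h import *
from cell import monitor
np.set_printoptions(precision=4,suppress=True)
D=pickle.load(open("f0.pkl","rb"));S,T=D["scene"],D["top"]
def hull(f,x,y,w,h,extra):
    I=f["pixels"][y:y+h,x:x+w];H=cv2.cvtColor(I,cv2.COLOR_RGB2HSV).astype(int)
    k=cv2.kmeans(cv2.cvtColor(I,cv2.COLOR_RGB2LAB).reshape(-1,3).astype(np.float32),3,None,(3,50,.1),5,cv2.KMEANS_PP_CENTERS)
    print(k[2]);print([(k[1]==i).sum() for i in range(3)])
    return H
for n,f,b in(("T",T,(215,175,78,78)),("S",S,(350,185,78,60))):
    x,y,w,h=b;I=cv2.GaussianBlur(f["pixels"][y:y+h,x:x+w],(3,3),0);L=cv2.cvtColor(I,cv2.COLOR_RGB2LAB).astype(int)
    bg=np.median(L.reshape(-1,3)[np.r_[0:w*4]],axis=0)
    m=((L[...,1]-bg[1]<-5)).astype(np.uint8)
    m=cv2.morphologyEx(m,cv2.MORPH_OPEN,np.ones((3,3)))
    nn,l,s,c=cv2.connectedComponentsWithStats(m);i=1+s[1:,4].argmax();ct=max(cv2.findContours((l==i).astype(np.uint8),0,1)[0],key=cv2.contourArea)
    hl=cv2.convexHull(ct).reshape(-1,2)+[x,y]
    if n=="T":
        # far inside of rim plane z=.046: back-project and fit square
        P=np.array([onz(f,p,.046)[:2] for p in hl]);r=cv2.minAreaRect(P.astype(np.float32)*1000);print(n,r,np.array(cv2.boxPoints(r)))
    else:
        a=cv2.approxPolyDP(cv2.convexHull(ct),2.5,True).reshape(-1,2)+[x,y];print(n,a.tolist())
        for p in a:print(p,onz(f,p,.046),onz(f,p,0))
print(monitor.read_state()["eef_pos"])
E
```

```text
T ((526.3787841796875, 187.52365112304688), (139.3879852294922, 139.3427734375), 36.014122009277344) [[429.0396 202.8999]
 [510.9709  90.1894]
 [623.718  172.1474]
 [541.7866 284.8579]]
S [[394, 194], [419, 215], [418, 224], [383, 239], [359, 215], [360, 205]]
[394 194] [0.4335 0.2114 0.046 ] [0.3708 0.22   0.    ]
[419 215] [0.5411 0.2853 0.046 ] [ 0.4848  0.2983 -0.    ]
[418 224] [0.5859 0.2773 0.046 ] [0.5322 0.2898 0.    ]
[383 239] [0.6638 0.1658 0.046 ] [0.6149 0.1717 0.    ]
[359 215] [0.558  0.0923 0.046 ] [0.5028 0.0938 0.    ]
[360 205] [0.5055 0.0947 0.046 ] [0.4471 0.0963 0.    ]
[ 0.5158 -0.0658  0.1085]
```

>>> move_arm(
  targets=[
    [0.001,0.13,0,0,0,0],
    [0.002,0.26,0,0,0,0],
    [0.003,0.39,0,0,0,0],
    [0.004,0.52,0,0,0,0],
    [0.005,0.65,0,0,0,0],
    [0.005,0.7,0,0,0,0],
    [0.005,0.7,0,0,0,0],
    [0.005,0.7,0,0,0,0],
  ],
)

```text
time_s: 6.85
eef_pos: [0.518, 0.1416, 0.1084]
tcp_rot: [[0.891, 0.453, -0.0], [0.453, -0.891, -0.0], [-0.0, 0.0, -1.0]]
force: [0.2, -0.6, -1.8]
grip_width: 0.544
finger_force: 25.0
```

```bash
python3 - <<'E'
from h import *
from cell import viewer,monitor
s=monitor.read_state();p=s["eef_pos"];print(p)
o=[]
for n in("scene","top"):
    f=viewer.grab_frame(n);I=f["pixels"][:,:,::-1]
    u,v=proj(f,[.525,.1885,.06])[0].astype(int)
    J=cv2.resize(I[v-50:v+40,u-40:u+40],None,fx=4.8,fy=4.8,interpolation=cv2.INTER_CUBIC)
    o.append(J)
    def mk(X,c):
        for a in proj(f,X):cv2.circle(J,tuple(((a-[u-40,v-50]+.5)*4.8).astype(int)),2,c,-1)
    mk([.5325,.236,.006],(0,255,0));mk([.5175,.141,.006],(0,0,255));mk([p[0],p[1],.081],(255,0,0))
cv2.imwrite("pics/g4.png",np.hstack(o))
E
```

```text
[0.51799212 0.14156755 0.10837591]
```

View pics/g4.png

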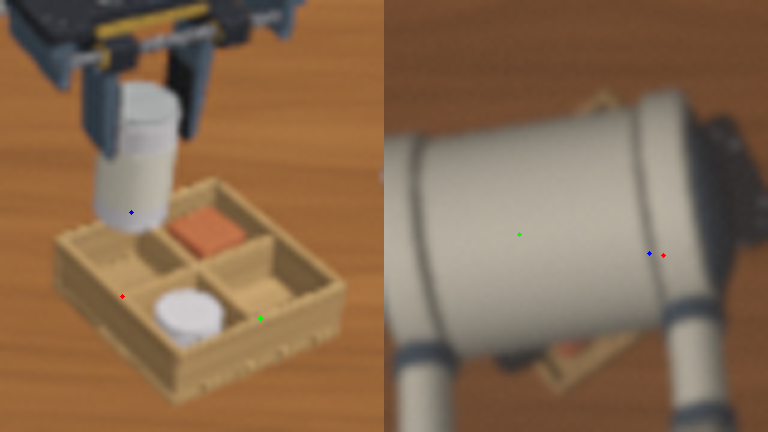

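The tin hangs at scene crop (135,160) and its underside matches the predicted point. Projecting the cell points also agrees with the visible rim, so I lower it into cell_b.

>>> move_arm(
  targets=[
    [-0.001,-0.001,-0.06,0,0,0],
    [-0.001,-0.001,-0.12,0,0,0],
    [-0.001,-0.001,-0.18,0,0,0],
    [-0.001,-0.001,-0.22,0,0,0],
    [-0.001,-0.001,-0.24,0,0,0],
    [-0.001,-0.001,-0.24,0,0,0],
    [-0.001,-0.001,-0.24,0,0,0],
  ],
)

```text
time_s: 7.53
eef_pos: [0.5179, 0.1404, 0.0369]
tcp_rot: [[0.893, 0.451, -0.0], [0.451, -0.893, -0.0], [-0.0, 0.0, -1.0]]
force: [0.1, 0.2, -0.9]
grip_width: 0.542
finger_force: 25.0
```

>>> move_arm(
  targets=[
    [0,0,-0.007,0,0,0],
    [0,0,-0.01,0,0,0],
    [0,0,-0.01,0,0,0],
    [0,0,-0.01,0,0,0],
  ],
)

```text
time_s: 7.87
eef_pos: [0.5178, 0.1411, 0.034]
tcp_rot: [[0.892, 0.452, 0.001], [0.452, -0.892, 0.0], [0.001, 0.0, -1.0]]
force: [0.2, 0.6, -2.3]
grip_width: 0.542
finger_force: 25.0
```

>>> move_arm(
  targets=[
    [0,0,0,0,0,0],
    [0,0,0,0,0,0],
    [0,0,0,0,0,0],
    [0,0,0,0,0,0],
    [0,0,0,0,0,0],
    [0,0,0,0,0,0],
    [0,0,0,0,0,0],
    [0,0,0,0,0,0],
  ],
  gripper=-1,
)

```text
time_s: 8.53
eef_pos: [0.5176, 0.1411, 0.0336]
tcp_rot: [[0.892, 0.452, -0.0], [0.452, -0.892, -0.0], [-0.0, 0.0, -1.0]]
force: [-0.6, 0.4, 0.2]
grip_width: 0.997
finger_force: 0.0
```

>>> move_arm(
  targets=[
    [0,0,0.1,0,0,0],
    [0,0,0.22,0,0,0],
    [0,0,0.34,0,0,0],
    [0,0,0.46,0,0,0],
    [0,-0.13,0.48,0,0,0],
    [0,-0.26,0.48,0,0,0],
    [0,-0.39,0.48,0,0,0],
    [0,-0.5,0.48,0,0,0],
  ],
)

```text
time_s: 9.2
eef_pos: [0.5173, -0.0109, 0.178]
tcp_rot: [[0.892, 0.452, 0.001], [0.452, -0.892, -0.0], [0.0, 0.001, -1.0]]
force: [0.4, 0.7, 0.3]
grip_width: 1.003
finger_force: 0.0
```

>>> move_arm(
  targets=[
    [0,-0.13,0,0,0,0],
    [0,-0.26,0,0,0,0],
    [0,-0.39,0,0,0,0],
    [0,-0.52,0,0,0,0],
    [0,-0.65,0,0,0,0],
    [0,-0.7,0,0,0,0],
    [0,-0.7,0,0,0,0],
  ],
)

```text
time_s: 9.78
eef_pos: [0.5175, -0.2223, 0.1774]
tcp_rot: [[0.894, 0.449, 0.0], [0.449, -0.894, -0.001], [-0.0, 0.001, -1.0]]
force: [-0.5, -0.1, -0.0]
grip_width: 0.999
finger_force: 0.0
```

```bash
python3 - <<'E'
from h import *
from cell import viewer,monitor
np.set_printoptions(precision=4,suppress=True)
s=monitor.read_state();print(s["time_s"],s["eef_pos"],s["q"])
D={n:viewer.grab_frame(n) for n in("scene","top")};pickle.dump(D,open("f1.pkl","wb"))
o=[]
for n in("scene","top"):
    f=D[n];I=f["pixels"][:,:,::-1];u,v=proj(f,[.525,.1885,.06])[0].astype(int)
    o.append(cv2.resize(I[v-50:v+40,u-40:u+40],None,fx=4.8,fy=4.8,interpolation=cv2.INTER_CUBIC))
cv2.imwrite("pics/g5.png",np.hstack(o))
T=D["top"];x,y=215,175
H=cv2.cvtColor(T["pixels"][y:y+80,x:x+80],cv2.COLOR_RGB2HSV).astype(int)
m=((H[...,1]<60)&(H[...,2]>90)).astype(np.uint8);n,l,st,c=cv2.connectedComponentsWithStats(m)
for i in range(1,n):
    if st[i,4]>60:print(st[i],onz(T,c[i]+[x,y],.094),onz(T,c[i]+[x,y],.04))
E
```

```text
9.7833 [ 0.5175 -0.2223  0.1774] [-0.5114  0.4097  1.5051 -0.0006  1.2263  0.5941]
[ 34  17  15  15 183] [0.5704 0.1726 0.094 ] [0.5732 0.1798 0.04  ]
[ 45  33  18  17 243] [0.5193 0.1365 0.094 ] [0.5203 0.1424 0.04  ]
```

View pics/g5.png

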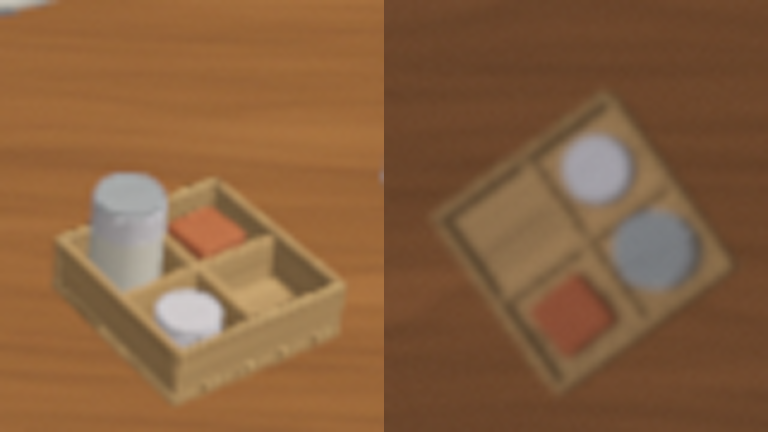

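The tin stands upright in its cell at top crop (655,250), slightly toward −y. Tub and stone are undisturbed, and the free cell is at (515,235). I compare both cameras' tin position with the gripper's to get the camera-to-robot bias before the tighter fit.

```bash
python3 - <<'E'
from h import *
np.set_printoptions(precision=4,suppress=True)
D=pickle.load(open("f1.pkl","rb"));S,T=D["scene"],D["top"]
u,v=proj(S,[.525,.1885,.06])[0].astype(int)
b=np.array([u-40,v-50])-.5
q=lambda p:np.array(p)/4.8+b
print("tin S",onz(S,q((130,193)),.094))
c=[onz(S,q(p),.046) for p in((57,237),(215,181),(343,287))]   # right(-y), near robot, +y corners
print("caddy S",np.array(c),(c[0]+c[2])/2, [np.linalg.norm(c[0]-c[1]),np.linalg.norm(c[1]-c[2])])
u,v=proj(T,[.525,.1885,.06])[0].astype(int);b=np.array([u-40,v-50])-.5
q=lambda p:np.array((p[0]-384,p[1]))/4.8+b
c=[onz(T,q(p),.046) for p in((605,92),(430,215),(560,392),(733,265))];c=np.array(c);print("caddy T",c,c.mean(0))
print("tin T",onz(T,q((655,250)),.094))
H=cv2.cvtColor(T["pixels"][190:225,425:460],cv2.COLOR_RGB2HSV).astype(int);m=((H[...,2]>150)&(H[...,1]<40)).astype(np.uint8)
n,l,s,ce=cv2.connectedComponentsWithStats(m);i=1+s[1:,4].argmax();print("cap T now",s[i],onz(T,ce[i]+[425,190],.12))
E
```

```text
tin S [0.5137 0.1394 0.094 ]
caddy S [[0.505  0.0926 0.046 ]
 [0.4294 0.2058 0.046 ]
 [0.5425 0.285  0.046 ]] [0.5238 0.1888 0.046 ] [np.float64(0.13609455062557296), np.float64(0.13815282319321637)]
caddy T [[0.623  0.1739 0.046 ]
 [0.5446 0.2871 0.046 ]
 [0.4301 0.2034 0.046 ]
 [0.5106 0.0918 0.046 ]] [0.5271 0.1891 0.046 ]
tin T [0.5198 0.1367 0.094 ]
cap T now [  0   8  21  27 408] [ 0.5225 -0.352   0.12  ]
```

>>> move_arm(
  targets=[
    [0.015,-0.13,0,0,0,0],
    [0.03,-0.26,0,0,0,0],
    [0.045,-0.39,0,0,0,0],
    [0.058,-0.532,0,0,0,0],
    [0.058,-0.532,0,0,0,0],
    [0.058,-0.532,0,0,0,0],
    [0.058,-0.532,0,0,0,0],
  ],
)

```text
time_s: 10.47
eef_pos: [0.5351, -0.3769, 0.1773]
tcp_rot: [[0.892, 0.452, -0.001], [0.452, -0.892, 0.001], [-0.0, -0.001, -1.0]]
force: [1.0, 0.2, 0.2]
grip_width: 1.0
finger_force: 0.0
```

>>> move_arm(
  targets=[
    [0,0,-0.1,0,0,0],
    [0,0,-0.2,0,0,0],
    [0,0,-0.28,0,0,0],
    [0,0,-0.33,0,0,0],
    [0,0,-0.363,0,0,0],
    [0,0,-0.363,0,0,0],
    [0,0,-0.363,0,0,0],
  ],
)

```text
time_s: 11.05
eef_pos: [0.5354, -0.3775, 0.0693]
tcp_rot: [[0.892, 0.453, -0.0], [0.453, -0.892, 0.0], [0.0, -0.0, -1.0]]
force: [-0.8, 0.0, 0.2]
grip_width: 0.997
finger_force: 0.0
```

>>> move_arm(
  targets=[
    [0,0,0,0,0,0],
    [0,0,0,0,0,0],
    [0,0,0,0,0,0],
    [0,0,0,0,0,0],
    [0,0,0,0,0,0],
    [0,0,0,0,0,0],
    [0,0,0,0,0,0],
    [0,0,0,0,0,0],
  ],
  gripper=1,
  squeeze=35,
)

```text
time_s: 11.72
eef_pos: [0.5352, -0.3787, 0.0689]
tcp_rot: [[0.892, 0.452, 0.0], [0.452, -0.892, -0.0], [0.0, 0.001, -1.0]]
force: [-0.6, -1.5, 1.6]
grip_width: 0.573
finger_force: 35.0
```

>>> move_arm(
  targets=[
    [0,0,0.05,0,0,0],
    [0,0,0.13,0,0,0],
    [0,0,0.23,0,0,0],
    [0,0,0.33,0,0,0],
    [0,0,0.4,0,0,0],
    [0,0,0.4,0,0,0],
  ],
)

```text
time_s: 12.22
eef_pos: [0.5366, -0.3798, 0.1933]
tcp_rot: [[0.892, 0.452, 0.005], [0.452, -0.892, -0.004], [0.003, 0.006, -1.0]]
force: [0.9, -0.5, -1.7]
grip_width: 0.575
finger_force: 35.0
```

>>> move_arm(
  targets=[
    [0,0.06,0,0,0,0],
    [0,0.18,0,0,0,0],
    [0,0.3,0,0,0,0],
    [0,0.42,0,0,0,0],
    [0,0.54,0,0,0,0],
    [0,0.66,0,0,0,0],
    [0,0.78,0,0,0,0],
    [0,0.9,0,0,0,0],
  ],
)

```text
time_s: 12.88
eef_pos: [0.5339, -0.1066, 0.1876]
tcp_rot: [[0.892, 0.452, -0.002], [0.452, -0.892, 0.001], [-0.001, -0.001, -1.0]]
force: [0.2, 0.4, -3.6]
grip_width: 0.574
finger_force: 35.0
```

>>> move_arm(
  targets=[
    [0,0.12,0,0,0,0],
    [0,0.24,0,0,0,0],
    [0,0.36,0,0,0,0],
    [0,0.48,0,0,0,0],
    [0,0.6,0,0,0,0],
    [0,0.72,0,0,0,0],
    [0,0.84,0,0,0,0],
    [0,0.9,0,0,0,0],
  ],
)

```text
time_s: 13.55
eef_pos: [0.5338, 0.1651, 0.1876]
tcp_rot: [[0.891, 0.453, -0.002], [0.453, -0.891, 0.001], [-0.001, -0.001, -1.0]]
force: [0.6, 0.1, -3.3]
grip_width: 0.571
finger_force: 35.0
```

>>> move_arm(
  targets=[
    [-0.003,0.1,0,0,0,0],
    [-0.003,0.2,0,0,0,0],
    [-0.003,0.255,0,0,0,0],
    [-0.003,0.255,0,0,0,0],
    [-0.003,0.255,0,0,0,0],
    [-0.003,0.255,0,0,0,0],
  ],
)

```text
time_s: 14.05
eef_pos: [0.5335, 0.2373, 0.1879]
tcp_rot: [[0.892, 0.452, -0.001], [0.452, -0.892, -0.001], [-0.002, 0.0, -1.0]]
force: [-0.3, -0.4, -3.5]
grip_width: 0.573
finger_force: 35.0
```

```bash
python3 - <<'E'
from h import *
from cell import viewer,monitor
np.set_printoptions(precision=4,suppress=True)
s=monitor.read_state();p=s["eef_pos"];print(s["time_s"],p,s["q"],s["force"],s["grip_width"])
f=viewer.grab_frame("scene");pickle.dump(f,open("f2.pkl","wb"))
u,v=proj(f,[.525,.1885,.08])[0].astype(int);I=f["pixels"][:,:,::-1]
J=cv2.resize(I[v-65:v+35,u-50:u+70],None,fx=6,fy=6,interpolation=cv2.INTER_CUBIC)
def mk(X,c):
    for a in proj(f,X):cv2.circle(J,tuple(((a-[u-50,v-65]+.5)*6).astype(int)),3,c,-1)
mk([.5335,.2365,.046],(0,255,0))
mk([p[0],p[1],.11],(255,0,0))
a=np.radians(36.);R=np.array([[np.cos(a),-np.sin(a)],[np.sin(a),np.cos(a)]])
for d in((1,1),(1,-1),(-1,1),(-1,-1)):
    w=R@np.array(d)*.027;mk([p[0]+w[0],p[1]+w[1],.11],(255,0,255))
    w=R@np.array(d)*.031;mk([.5335+w[0],.2365+w[1],.046],(0,255,255))
cv2.imwrite("pics/g6.png",J);print(u,v)
E
```

```text
14.05 [0.5335 0.2373 0.1879] [ 0.3165  0.4296  1.4386 -0.0003  1.275   1.4185] [-0.28   -0.4334 -3.4988] 0.5728395305339116
389 202
```

View pics/g6.png

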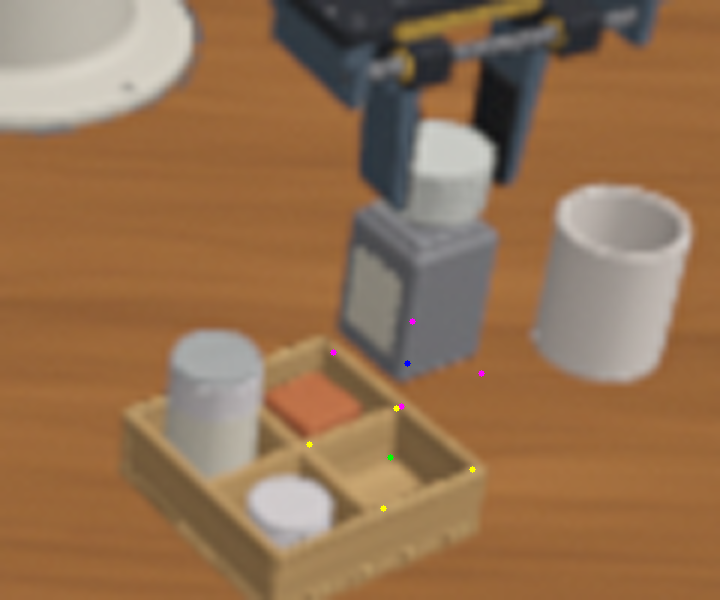

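```bash
python3 - <<'E'
from h import *
np.set_printoptions(precision=4,suppress=True)
f=pickle.load(open("f2.pkl","rb"));b=np.array([389-50,202-65])-.5
q=lambda p:np.array(p)/6+b
def rep(n,pts,z):
    X=np.array([onz(f,q(p),z) for p in pts])
    e=[X[0]-X[1],X[2]-X[1]]
    print(n,z,X[:,:2].tolist(),"mid",((X[0]+X[2])/2)[:2],[ (round(np.linalg.norm(d),4),round(np.degrees(np.arctan2(d[1],d[0]))%90,1)) for d in e])
for z in(.115,.119,.123):rep("bottom",((340,329),(403,380),(484,356)),z)
for z in(.197,.201,.205):rep("shoulder",((358,204),(412,252),(497,236)),z)
print("cap top",onz(f,q((453,150)),.239))
# edges by line detection on the bottle
g=cv2.cvtColor(f["pixels"],cv2.COLOR_RGB2HSV).astype(int);x0,y0=(q((325,180))).astype(int);w,h=32,38
H=g[y0:y0+h,x0:x0+w];m=((H[...,1]<70)).astype(np.uint8)
n,l,s,c=cv2.connectedComponentsWithStats(m);i=1+s[1:,4].argmax();ct=max(cv2.findContours((l==i).astype(np.uint8),0,1)[0],key=cv2.contourArea)
a=cv2.approxPolyDP(cv2.convexHull(ct),1.2,True).reshape(-1,2)+[x0,y0];print(((a+.5-[339,137])*6).tolist())
E
```

```text
bottom 0.115 [[0.5128436761895842, 0.2031002917610385], [0.5549371492869438, 0.2328309551837358], [0.5304190401842251, 0.27670745219403076]] mid [0.5216 0.2399] [(np.float64(0.0515), np.float64(35.2)), (np.float64(0.0503), np.float64(29.2))]
bottom 0.119 [[0.5183778910209305, 0.2023306775304358], [0.5602320867838467, 0.23189233912525925], [0.5358533491171251, 0.2755194233293206]] mid [0.5271 0.2389] [(np.float64(0.0512), np.float64(35.2)), (np.float64(0.05), np.float64(29.2))]
bottom 0.123 [[0.5239121058522765, 0.20156106329983312], [0.5655270242807496, 0.2309537230667827], [0.5412876580500253, 0.2743313944646104]] mid [0.5326 0.2379] [(np.float64(0.0509), np.float64(35.2)), (np.float64(0.0497), np.float64(29.2))]
shoulder 0.197 [[0.5170864068548743, 0.20281523179374386], [0.5584746399123494, 0.226462216101208], [0.5405555953432232, 0.26976309992746034]] mid [0.5288 0.2363] [(np.float64(0.0477), np.float64(29.7)), (np.float64(0.0469), np.float64(22.5))]
shoulder 0.201 [[0.5233232934641094, 0.20194593854348725], [0.5644452258477755, 0.2254407731361789], [0.5466414762137132, 0.26846304988772357]] mid [0.535  0.2352] [(np.float64(0.0474), np.float64(29.7)), (np.float64(0.0466), np.float64(22.5))]
shoulder 0.205 [[0.5295601800733446, 0.20107664529323066], [0.5704158117832013, 0.22441933017114982], [0.5527273570842031, 0.26716299984798686]] mid [0.5411 0.2341] [(np.float64(0.0471), np.float64(29.7)), (np.float64(0.0463), np.float64(22.5))]
cap top [0.5296 0.2433 0.239 ]
[[507.0, 177.0], [477.0, 345.0], [417.0, 375.0], [393.0, 375.0], [345.0, 333.0], [351.0, 243.0], [369.0, 177.0]]
```

The held bottle is yawed about 29–32° against the caddy's 36°, and sits within about 3 mm of the cell axis. I turn it 4° anticlockwise, nudge it, and lower gradually while watching the force.

>>> move_arm(
  targets=[
    [0.003,-0.003,-0.06,0,0,0.133],
    [0.003,-0.003,-0.12,0,0,0.133],
    [0.003,-0.003,-0.18,0,0,0.133],
    [0.003,-0.003,-0.22,0,0,0.133],
    [0.003,-0.003,-0.22,0,0,0.133],
    [0.003,-0.003,-0.22,0,0,0.133],
  ],
)

```text
time_s: 14.6
eef_pos: [0.5348, 0.2362, 0.1225]
tcp_rot: [[0.859, 0.512, -0.001], [0.512, -0.859, -0.0], [-0.001, -0.0, -1.0]]
force: [0.1, -0.5, -3.9]
grip_width: 0.575
finger_force: 35.0
```

>>> move_arm(
  targets=[
    [0,0,-0.01,0,0,0],
    [0,0,-0.02,0,0,0],
    [0,0,-0.03,0,0,0],
    [0,0,-0.04,0,0,0],
    [0,0,-0.05,0,0,0],
    [0,0,-0.05,0,0,0],
  ],
)

```text
time_s: 15.1
eef_pos: [0.5347, 0.2371, 0.1072]
tcp_rot: [[0.858, 0.513, -0.001], [0.513, -0.858, -0.0], [-0.001, -0.0, -1.0]]
force: [-0.6, -0.0, -3.0]
grip_width: 0.576
finger_force: 35.0
```

It has passed the rim with no contact. I continue down.

>>> move_arm(
  targets=[
    [0,0,-0.02,0,0,0],
    [0,0,-0.04,0,0,0],
    [0,0,-0.06,0,0,0],
    [0,0,-0.08,0,0,0],
    [0,0,-0.09,0,0,0],
    [0,0,-0.09,0,0,0],
  ],
)

```text
time_s: 15.6
eef_pos: [0.5344, 0.2369, 0.0797]
tcp_rot: [[0.858, 0.513, -0.001], [0.513, -0.858, -0.0], [-0.002, -0.0, -1.0]]
force: [-0.6, -0.3, -2.8]
grip_width: 0.572
finger_force: 35.0
```

>>> move_arm(
  targets=[
    [0,0,-0.005,0,0,0],
    [0,0,-0.01,0,0,0],
    [0,0,-0.015,0,0,0],
    [0,0,-0.02,0,0,0],
    [0,0,-0.02,0,0,0],
  ],
)

```text
time_s: 16.02
eef_pos: [0.5353, 0.2371, 0.0749]
tcp_rot: [[0.859, 0.513, 0.001], [0.513, -0.859, 0.0], [0.001, 0.0, -1.0]]
force: [0.7, -0.1, 0.0]
grip_width: 0.575
finger_force: 35.0
```

The bottle is on the floor of cell_a: the weight is off the tool at the predicted height. I hold briefly, then press down with a firmer grip.

>>> move_arm(
  targets=[
    [0,0,0,0,0,0],
    [0,0,0,0,0,0],
    [0,0,0,0,0,0],
    [0,0,0,0,0,0],
  ],
  squeeze=50,
)

```text
time_s: 16.35
eef_pos: [0.5351, 0.2372, 0.0749]
tcp_rot: [[0.859, 0.513, 0.0], [0.513, -0.859, 0.0], [0.0, 0.0, -1.0]]
force: [0.6, -1.3, 0.0]
grip_width: 0.573
finger_force: 50.0
```

>>> move_arm(
  targets=[
    [0,0,-0.005,0,0,0],
    [0,0,-0.01,0,0,0],
    [0,0,-0.015,0,0,0],
    [0,0,-0.02,0,0,0],
    [0,0,-0.02,0,0,0],
    [0,0,-0.02,0,0,0],
  ],
)

```text
time_s: 16.85
eef_pos: [0.5356, 0.237, 0.0693]
tcp_rot: [[0.859, 0.513, 0.001], [0.513, -0.859, 0.0], [0.001, 0.001, -1.0]]
force: [-0.1, -3.1, 11.8]
grip_width: 0.574
finger_force: 50.0
```

>>> move_arm(
  targets=[
    [0,0,-0.005,0,0,0],
    [0,0,-0.005,0,0,0.15],
    [0,0,-0.005,0,0,0.3],
    [0,0,-0.005,0,0,0.45],
    [0,0,-0.005,0,0,0.6],
    [0,0,-0.005,0,0,0.75],
    [0,0,-0.005,0,0,0.9],
    [0,0,-0.005,0,0,0.9],
  ],
)

```text
time_s: 17.52
eef_pos: [0.5357, 0.2376, 0.0681]
tcp_rot: [[0.527, 0.85, 0.002], [0.85, -0.527, 0.001], [0.002, 0.001, -1.0]]
force: [-1.8, 0.6, 13.4]
grip_width: 0.57
finger_force: 50.0
```

```bash
python3 - <<'E'
from cell import monitor
s=monitor.read_state();print(s["torque"],s["force"],s["q"])
E
```

```text
[ 0.04045577  0.20383723 -0.00756251] [-1.77399958  0.57719187 13.42159756] [3.15409824e-01 5.67986075e-01 1.56887637e+00 3.63884647e-04
 1.00275953e+00 8.70789965e-01]
```

>>> move_arm(
  targets=[
    [0,0,0,0,0,0.15],
    [0,0,0,0,0,0.3],
    [0,0,0,0,0,0.45],
    [0,0,0,0,0,0.6],
    [0,0,0,0,0,0.75],
    [0,0,0,0,0,0.9],
    [0,0,0,0,0,0.9],
  ],
)

```text
time_s: 18.1
eef_pos: [0.5354, 0.2378, 0.068]
tcp_rot: [[0.084, 0.996, 0.001], [0.996, -0.084, 0.001], [0.001, 0.001, -1.0]]
force: [-2.3, 2.0, 13.1]
grip_width: 0.573
finger_force: 50.0
```

>>> move_arm(
  targets=[
    [0,0,0,0,0,0.15],
    [0,0,0,0,0,0.3],
    [0,0,0,0,0,0.45],
    [0,0,0,0,0,0.5],
    [0,0,0,0,0,0.5],
  ],
)

```text
time_s: 18.52
eef_pos: [0.5351, 0.2377, 0.0679]
tcp_rot: [[-0.173, 0.985, 0.001], [0.985, 0.173, 0.001], [0.001, 0.001, -1.0]]
force: [-3.0, 2.2, 13.2]
grip_width: 0.573
finger_force: 50.0
```

```bash
python3 - <<'E'
from cell import monitor
s=monitor.read_state();print(s["torque"],s["force"],s["q"])
E
```

```text
[ 0.46722688  0.70797237 -0.04295547] [-2.9995909   2.22497274 13.15365434] [3.15632915e-01 5.67963902e-01 1.56941843e+00 8.87441190e-04
 1.00323889e+00 1.41036478e-01]
```

The cap has turned about 69° while held down. I lift slowly and check whether the bottle's weight follows.

>>> move_arm(
  targets=[
    [0,0,0.015,0,0,0],
    [0,0,0.03,0,0,0],
    [0,0,0.045,0,0,0],
    [0,0,0.06,0,0,0],
    [0,0,0.075,0,0,0],
    [0,0,0.075,0,0,0],
    [0,0,0.075,0,0,0],
    [0,0,0.075,0,0,0],
  ],
)

```text
time_s: 19.18
eef_pos: [0.5349, 0.2371, 0.0896]
tcp_rot: [[-0.171, 0.985, -0.0], [0.985, 0.171, -0.0], [-0.0, -0.0, -1.0]]
force: [0.1, 0.1, -0.0]
grip_width: 0.573
finger_force: 50.0
```

The force reads zero, so the cap is free. I raise it to about 7 cm above the mouth.

>>> move_arm(
  targets=[
    [0,0,0.05,0,0,0],
    [0,0,0.1,0,0,0],
    [0,0,0.16,0,0,0],
    [0,0,0.22,0,0,0],
    [0,0,0.25,0,0,0],
    [0,0,0.25,0,0,0],
    [0,0,0.25,0,0,0],
    [0,0,0.25,0,0,0],
  ],
)

```text
time_s: 19.85
eef_pos: [0.5344, 0.2369, 0.1635]
tcp_rot: [[-0.171, 0.985, -0.002], [0.985, 0.171, -0.001], [-0.0, -0.002, -1.0]]
force: [-0.1, -1.0, -0.9]
grip_width: 0.574
finger_force: 50.0
```

```bash
python3 - <<'E'
from h import *
from cell import viewer,monitor
np.set_printoptions(precision=4,suppress=True)
s=monitor.read_state();print(s["time_s"],s["eef_pos"],s["force"],s["grip_width"],s["finger_force"])
f=viewer.grab_frame("scene");p=proj(f,[s["eef_pos"],[.533,.237,.088],[.533,.237,.113]]);print(p)
I=cv2.cvtColor(f["pixels"],cv2.COLOR_RGB2HSV).astype(int);u=int(p[1][0])
# runs of low-saturation pixels up the bottle's axis: H,S,V every 2 px
for v in range(int(p[1][1])-60,int(p[1][1])+25,2):print(v,I[v,u-1:u+2].mean(0).astype(int),end="; ")
E
```

```text
19.85 [0.5344 0.2369 0.1635] [-0.0888 -1.0304 -0.8553] 0.5736401991520861 49.99533754773438
[[408.5071 183.271 ]
 [405.3331 202.4275]
 [406.355  196.1725]]
142 [ 19 130  95]; 144 [46 27 65]; 146 [107  33  95]; 148 [127  19  97]; 150 [79 39 77]; 152 [77 47 52]; 154 [72 57 39]; 156 [105  57  50]; 158 [43 61 60]; 160 [121  28  40]; 162 [131  29  36]; 164 [16  4 91]; 166 [ 30   5 199]; 168 [ 34   6 201]; 170 [ 32   6 202]; 172 [ 33   7 182]; 174 [ 30   7 144]; 176 [ 32   7 138]; 178 [ 40   7 137]; 180 [ 17  29 140]; 182 [ 14 153 165]; 184 [ 14 158 167]; 186 [ 14 159 161]; 188 [ 14 157 163]; 190 [ 14 164 151]; 192 [ 13  38 180]; 194 [ 36   5 202]; 196 [ 36   7 162]; 198 [125   2 132]; 200 [127   7  92]; 202 [120   8  94]; 204 [116   8  97]; 206 [125   8 133]; 208 [123   6 127]; 210 [123   6 139]; 212 [120   5 110]; 214 [123   6 111]; 216 [117   8 114]; 218 [120   9 114]; 220 [ 16  92 171]; 222 [ 18 116 165]; 224 [ 17 118 161]; 226 [ 17 118 159];
```

Along the bottle's axis the pixels show the white cap at rows 164–180, wood at 182–190, then the bottle's neck from 192 and body down to 218. The cap is off and held clear, and the bottle is still standing in its cell.

>>> move_arm(
  targets=[
    [0,0,0,0,0,0],
    [0,0,0,0,0,0],
    [0,0,0,0,0,0],
    [0,0,0,0,0,0],
  ],
)

```text
time_s: 20.23
eef_pos: [0.5349, 0.2371, 0.1644]
tcp_rot: [[-0.171, 0.985, -0.0], [0.985, 0.171, -0.0], [-0.0, -0.0, -1.0]]
force: [-0.9, 0.3, 0.5]
grip_width: 0.572
finger_force: 50.0
```

```bash
python3 -c "
from cell import ticket
print(ticket.hand_in())"
```

```text
the job is handed in; nothing more can be done
None
```

I handed the job in at about 20 s of robot time (no verdict came back): the tin is in cell_b, the bottle is upright in cell_a, and the unlocked cap is held level about 7 cm above the bottle's mouth.

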